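# Wind the bench timer past its top mark and set it to 8 minutes

## Task

Set the loose bench timer for an 8-minute soak: twist its knob clockwise past the 15-minute top mark to wind the bell, then turn it back to 8 minutes (to within half a minute) and let go. The knob is stiffer than the grip of the timer's feet and has some loose play: push it down until you feel it bear, and keep leaning lightly on it while you twist, so that the timer neither spins nor slides more than about 20 mm; but press gently, well below 25 N. Leave the lamp housing, the can and the rubber gasket alone.

Things in the scene. Friction and masses are not known exactly. Their poses are not given: they have to be found in the camera images.
- timer: Round grey bench timer, 100 mm across, face 40 mm above the bench, about 0.4 kg, LOOSE on four rubber feet. Origin on its vertical axis at bench height, z up, x to the zero dot. From above the scale runs clockwise from the dot, 10 degrees a minute: short ticks each minute, long thick ticks at 5 and 10, double bar at 15 (top mark). It does not run down.
- dial (a joint): Knob angle on the timer, rad: 0 = pointer at the dot, grows clockwise seen from above, 0.1745 a minute: 1.396 at 8, 2.618 at 15 (top mark), hard stop at 2.967. Starts at 1 to 4 minutes, stays where left. Turning takes 0.22 N m either way; unpressed, the feet slip before that and the timer spins with the knob. A steady push down of 10 to 18 N makes the feet hold.
- knob_grip (a point): Grip point of the black knob: on its axis, half-way up its bar, 75 to 87 mm above the bench. Upright bar 46 long, 14 thick, 34 high, on a 50 mm disc whose top is 18 mm below this point. x along the bar to its pointer end (white line on top), y across the 14 mm. The shaft has 1 to 7 mm of loose play downward, unseen and different each time; then it bears, sinking 1 mm per 10 N, at most 5 mm.
- zero_mark (a point): The dot at 0 on the timer's face, 41 mm from the axis, 41 mm above the bench; it moves with the timer's case.
- housing_mid (a point): Bystander: open cast aluminium lamp housing, flange 170 x 140 mm, 75 mm high; the point is its middle, half-way up.
- can_mid (a point): Bystander: closed steel can, 68 mm across, 105 mm high; the point is its middle, half-way up.
- gasket_mid (a point): Bystander: rubber ring 100 mm across, 12 mm high, lying flat; the point is its middle.
Mind the look-alikes: they are no part of the job. Leave any blue, pink or red look-alike of the timer alone.

How it is judged:
On the way:
1. the dial has been twisted past the 15-minute top mark (value of joint dial above 2.618 rad), for 0.1 s.
At the end, for the whole second after the job is handed in: The dial, wound past 15 minutes on the way, stands at 8 minutes within half a minute (1.309 to 1.484 rad); the timer stands upright and at rest on the bench, its axis and its zero mark each within 25 mm of where they began; the robot has let go (value of joint dial between 1.309 and 1.484 rad and distance of each of zero_mark, timer from where it was at the start of the episode below 0.025 m and angle between timer's own z axis and vertical below 0.05 rad and linear speed of timer below 0.02 m/s); the robot touches nothing.
It fails at once if the timer is pressed on the bench with more than 30 N (contact force between timer and bench above 30 N).
It fails at once if the timer spins or slides: its zero mark is more than 30 mm from where it began (distance of zero_mark from where it was at the start of the episode above 0.03 m).
It fails at once if the timer is lifted or tipped (angle between timer's own z axis and vertical above 0.25 rad or height (world z) of timer above 0.015 m).
It fails at once if a bystander is shifted (distance of any of housing_mid, can_mid, gasket_mid from where it was at the start of the episode above 0.015 m).
It also fails if it takes over 72 s, if anything falls off the work surface, if the arm or the gripper's body presses on something with over 40 N, if the wrist force passes 120 N, or if a joint passes its speed limit or range.

## Robot

A 7-joint arm with a two-finger parallel gripper is mounted at the origin on the work surface. World frame = base frame: x ahead of the robot, y to its left, z up, the work surface at z = 0. Lengths are in m, angles in rad, forces in N, time in s.
With the tool pointing down it reaches from about 0.425 to 0.925 m from the base axis. Payload 6.8 kg.
Tool frame: the origin (TCP) lies midway between the tips of the shut fingers; the grasp point (between the pads) lies 19 mm behind it; z points along the fingers, y is the direction in which the jaws open and shut (so a half turn about z gives the same grasp; the last joint's range is limited). The gripper opens to 85 mm and grips with 20 to 120 N. Pads are 22 mm wide; open, the fingers measure 114 mm over their backs; the gripper's body (76 mm by 85 mm) begins 54 mm behind the grasp point. The pads swing forward as they close: fully open they stand 13 mm farther back than shut.
Start: joints at [1.068, 0.477, 0.022, 1.555, -0.011, 1.109, -0.083], TCP at [0.26, -0.623, 0.231] pointing down, gripper open.
Joint ranges: [-2.96, 2.96], [-0.34, 2.1], [-1.41, 1.46], [0.24, 2.44], [-1.37, 4.51], [0.17, 1.92], [-2.96, 2.96]. Speed limits (rad/s): [2.39, 2.39, 3.14, 3.14, 3.14, 3.14, 3.14].

## Interface

Orientations are given as a unit quaternion [w, x, y, z].
In Python, from station import readout, eyes, ticket gives the robot as it stands. The module is installed in compiled form; this text tells all that it offers.
- The arm moves only by the shell command python3 -m crank 'ROWS' [FORCE]. ROWS is JSON, a list of rows, each an object of numbers: "jaw": the opening in per cent of the stroke, from 0 (shut) to 100 (fully open); "x", "y", "z": the shift along the tool's x, y, z in mm; "ax", "ay", "az": the turn, a rotation vector about the tool's x, y, z in degrees. In form: [{"jaw": .., "x": .., "y": .., "z": .., "ax": .., "ay": .., "az": ..}, ...]. A call has 1 to 12 rows; each row shifts and turns the commanded pose from where the row before left it, along the tool's axes as they then stand; what a row does not reach is not made up. A row lasts 1/8 s, in which the tool goes at most 62.5 mm and 10.7 degrees, less where a joint would pass 70% of its speed; a pose out of reach is approached as far as the arm can. A call with a gripper value outside its range is refused whole. The fingers move at their own pace and stop on an object; FORCE is the grip in N (left out, the last holds). Time passes only in rows, so rows that do not move let the fingers close. It gives the time, the measured TCP pose, the force and the opening at its end, in the units of the state.
- readout.get_obs(): the state, without advancing time (a new reading comes with each control period).
- eyes.read_camera(name): name is "side" or "top" or "wrist"; returns (picture, depth): 480x640x3 uint8, red, green, blue; 480x640 float32, m along the optical axis (not along the pixel's ray), 0 where there is no reading.
- eyes.calibration(name): a dict with "fx", "fy", "cx", "cy" (pixels), "k1" (the pictures are not rectified: a ray, as slopes to the right and down, at radius r is drawn at 1 + k1 r^2 times it, then the intrinsics apply), "R" (3x3) and "t" (3): a world point X has camera coordinates R X + t. Camera axes: x right, y down, z forward; pixel columns grow to the right and rows downward; lengths in m; the calibration is good to about 2 mm. A picture is of the moment at which its call begins: read the wrist's pose just before it. calibration takes no time and is no camera call; for the wrist camera it gives the pose at the moment of the call.
- ticket.hand_in(): hands the job in, once; it reports no verdict.
The state is a dict: "t": time; "q": joint angles; "joint_vel": joint speeds; "joint_torque": joint torques, N m; "eef_pos": TCP position; "tool_rot": TCP orientation; "contact_force": force on the tool from outside, world axes, zero at the start; "torque": the same for the moment, N m; "gripper_width": opening from 0.0 (shut) to 1.0 (fully open).
Only numpy, scipy, OpenCV 4.12 (cv2) and the standard library are available. Lean on these libraries where they do the work, as an engineer would, in place of code of your own. Each camera call takes 0.05 s, during which the arm holds its last target. There are 200 camera calls.

## Working session

There is one attempt and no reset: what is moved stays moved. The work goes in short steps, Python scripts to look and compute and a shell command to move; the robot and the scene stay as the last step left them, time stands still between calls to the robot, and variables do not carry over. Pictures are saved under pics/ and viewed, about 8 in all and at most 12, crops included, and the job is handed in when it is done.

```bash
mkdir -p pics; cat > h.py <<'E'
import numpy as np, cv2
from station import readout, eyes, ticket
def px2w(name,u,v,z=None,d=None,c=None):
    c=c or eyes.calibration(name); R=np.array(c["R"]);t=np.array(c["t"])
    K=np.array([[c["fx"],0,c["cx"]],[0,c["fy"],c["cy"]],[0,0,1.]])
    p=cv2.undistortPoints(np.array([[[u,v]]],float),K,np.array([c["k1"],0,0,0.]))[0,0]
    r=np.array([p[0],p[1],1.]); o=-R.T@t; w=R.T@r
    s=d if d is not None else (z-o[2])/w[2]
    return o+s*w
def save(img,fn): cv2.imwrite(fn,img[:,:,::-1])
E
python3 - <<'E'
from h import *
im,d=eyes.read_camera("top"); np.savez("top.npz",im=im,d=d); save(im,"pics/top.png")
im,d=eyes.read_camera("side"); np.savez("side.npz",im=im,d=d); save(im,"pics/side.png")
o=readout.get_obs(); print(o)
E
```

```text
{'t': 0.1, 'q': array([ 1.06791546,  0.47773385,  0.02234241,  1.55631024, -0.0114666 ,
        1.10929442, -0.08309255]), 'joint_vel': array([ 0.00017555, -0.00134993, -0.00121372, -0.0030391 ,  0.00119645,
        0.00051853,  0.00063078]), 'joint_torque': array([ 4.01970494e-03, -5.97762394e+01,  1.61338180e+00, -2.81957370e+01,
        1.27904001e-02,  4.98540496e-03,  1.98874363e-05]), 'eef_pos': array([ 0.25939538, -0.62261516,  0.23042981]), 'tool_rot': array([-7.75398701e-04,  9.80577142e-01,  1.96132136e-01, -2.30131762e-04]), 'contact_force': array([-0.25249713,  0.29309663, -0.93157734]), 'torque': array([-0.02528236, -0.01786765, -0.00402793]), 'gripper_width': 0.9999230527341174}
```

View pics/top.png

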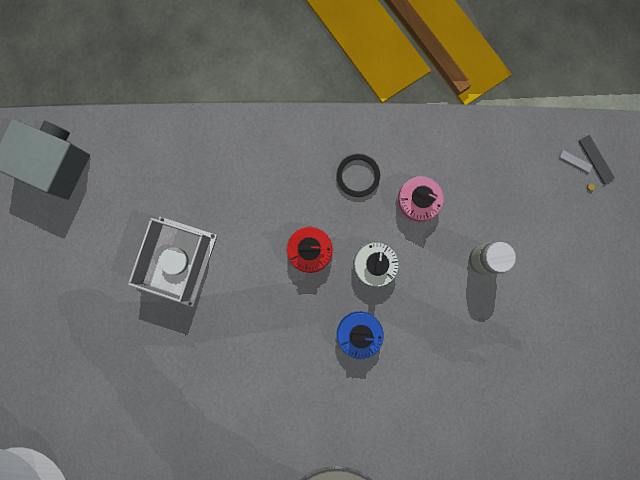

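The candidates are red (310,250), grey-white (376,264), pink (421,198) and blue (360,334). The grey one fits, since the coloured ones are the named look-alikes. I'll check it in an enlarged crop.

```bash
python3 - <<'E'
from h import *
f=np.load("top.npz"); im,d=f["im"],f["d"]
save(cv2.resize(im[230:300,335:415],None,fx=8,fy=8,interpolation=cv2.INTER_CUBIC),"pics/c1.png")
for n,u,v,z in [("timer",376,264,.04),("knob",378,263,.095),("red",310,250,.04),("blue",360,334,.04),("pink",421,198,.04)]:
    print(n,px2w("top",u,v,z=z).round(3),px2w("top",u,v,d=d[v,u]).round(3))
E
```

```text
timer [ 0.565 -0.085  0.04 ] [ 0.563 -0.079  0.093]
knob [ 0.565 -0.083  0.095] [ 0.565 -0.083  0.097]
red [0.595 0.058 0.04 ] [0.592 0.056 0.088]
blue [ 0.415 -0.05   0.04 ] [ 0.419 -0.048  0.072]
pink [ 0.711 -0.186  0.04 ] [ 0.707 -0.181  0.063]
```

View pics/c1.png

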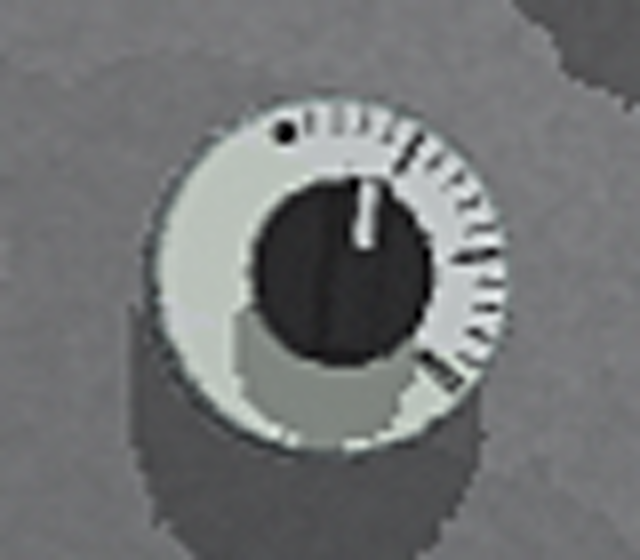

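The grey timer is confirmed: dot at crop (286,131), centre about (332,275), pointer line (368,185)–(363,245). That puts the knob at about 23°, or 2.3 min. Next I'll translate over it and then rotate by -152° so that q7 has room for the wind.

```bash
python3 -m crank '[{"jaw":100,"x":41,"y":-32},{"jaw":100,"x":41,"y":-32},{"jaw":100,"x":41,"y":-32},{"jaw":100,"x":41,"y":-32},{"jaw":100,"x":41,"y":-32},{"jaw":100,"x":41,"y":-32},{"jaw":100,"x":41,"y":-32},{"jaw":100,"x":41,"y":-32},{"jaw":100,"x":41,"y":-32},{"jaw":100,"x":41,"y":-32},{"jaw":100,"x":41,"y":-32},{"jaw":100,"x":38,"y":-29}]' 40
python3 -m crank '[{"jaw":100,"az":-10},{"jaw":100,"az":-10},{"jaw":100,"az":-10},{"jaw":100,"az":-10},{"jaw":100,"az":-10},{"jaw":100,"az":-10},{"jaw":100,"az":-10},{"jaw":100,"az":-10},{"jaw":100,"az":-10},{"jaw":100,"az":-10},{"jaw":100,"az":-10},{"jaw":100,"az":-10}]'
python3 -m crank '[{"jaw":100,"az":-10},{"jaw":100,"az":-10},{"jaw":100,"az":-10},{"jaw":100,"az":-2},{"jaw":100},{"jaw":100}]'
cat >> h.py <<'E'
def st():
    o=readout.get_obs()
    from scipy.spatial.transform import Rotation as S
    w,x,y,z=o["tool_rot"]; R=S.from_quat([x,y,z,w]).as_matrix()
    print("t",round(o["t"],2),"p",o["eef_pos"].round(4),"yaw",np.degrees(np.arctan2(R[1,0],R[0,0])).round(2),"zax",R[:,2].round(3),"F",o["contact_force"].round(2),"M",o["torque"].round(3),"w",round(o["gripper_width"],3),"q7",o["q"][6].round(3))
    return o,R
E
python3 - <<'E'
from h import *
o,R=st(); c=eyes.calibration("wrist"); im,d=eyes.read_camera("wrist"); np.savez("w1.npz",im=im,d=d,c=c); save(im,"pics/w1.png")
E
```

```text
t 0.1 p [ 0.2594 -0.6226  0.2304] yaw 22.62 zax [-0.001  0.001 -1.   ] F [-0.25  0.29 -0.93] M [-0.025 -0.018 -0.004] w 1.0 q7 -0.083schema error: expected keys jaw, x, y, z, ax, ay, az
schema error: expected keys jaw, x, y, z, ax, ay, az
schema error: expected keys jaw, x, y, z, ax, ay, az
```

View pics/w1.png

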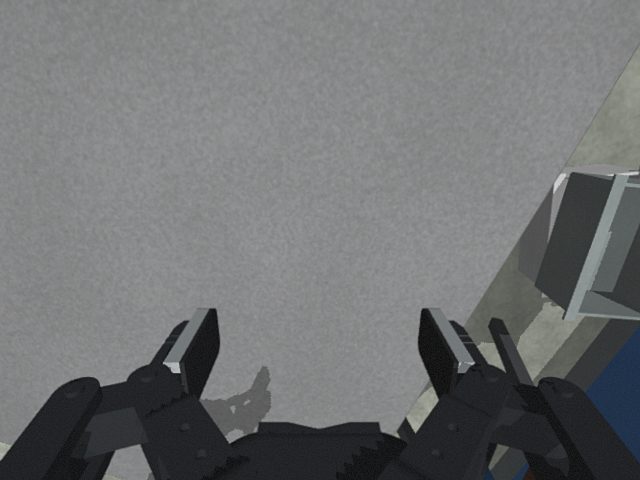

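Every row needs all seven keys. Nothing moved: the picture shows bare bench between the open pads.

```bash
python3 -m crank '[{"jaw":100,"x":41,"y":-32,"z":0,"ax":0,"ay":0,"az":0},{"jaw":100,"x":41,"y":-32,"z":0,"ax":0,"ay":0,"az":0},{"jaw":100,"x":41,"y":-32,"z":0,"ax":0,"ay":0,"az":0},{"jaw":100,"x":41,"y":-32,"z":0,"ax":0,"ay":0,"az":0},{"jaw":100,"x":41,"y":-32,"z":0,"ax":0,"ay":0,"az":0},{"jaw":100,"x":41,"y":-32,"z":0,"ax":0,"ay":0,"az":0},{"jaw":100,"x":41,"y":-32,"z":0,"ax":0,"ay":0,"az":0},{"jaw":100,"x":41,"y":-32,"z":0,"ax":0,"ay":0,"az":0},{"jaw":100,"x":41,"y":-32,"z":0,"ax":0,"ay":0,"az":0},{"jaw":100,"x":41,"y":-32,"z":0,"ax":0,"ay":0,"az":0},{"jaw":100,"x":41,"y":-32,"z":0,"ax":0,"ay":0,"az":0},{"jaw":100,"x":38,"y":-29,"z":0,"ax":0,"ay":0,"az":0}]' 40
python3 -m crank '[{"jaw":100,"x":0,"y":0,"z":0,"ax":0,"ay":0,"az":-10},{"jaw":100,"x":0,"y":0,"z":0,"ax":0,"ay":0,"az":-10},{"jaw":100,"x":0,"y":0,"z":0,"ax":0,"ay":0,"az":-10},{"jaw":100,"x":0,"y":0,"z":0,"ax":0,"ay":0,"az":-10},{"jaw":100,"x":0,"y":0,"z":0,"ax":0,"ay":0,"az":-10},{"jaw":100,"x":0,"y":0,"z":0,"ax":0,"ay":0,"az":-10},{"jaw":100,"x":0,"y":0,"z":0,"ax":0,"ay":0,"az":-10},{"jaw":100,"x":0,"y":0,"z":0,"ax":0,"ay":0,"az":-10},{"jaw":100,"x":0,"y":0,"z":0,"ax":0,"ay":0,"az":-10},{"jaw":100,"x":0,"y":0,"z":0,"ax":0,"ay":0,"az":-10},{"jaw":100,"x":0,"y":0,"z":0,"ax":0,"ay":0,"az":-10},{"jaw":100,"x":0,"y":0,"z":0,"ax":0,"ay":0,"az":-10}]'
python3 -m crank '[{"jaw":100,"x":0,"y":0,"z":0,"ax":0,"ay":0,"az":-10},{"jaw":100,"x":0,"y":0,"z":0,"ax":0,"ay":0,"az":-10},{"jaw":100,"x":0,"y":0,"z":0,"ax":0,"ay":0,"az":-10},{"jaw":100,"x":0,"y":0,"z":0,"ax":0,"ay":0,"az":-2},{"jaw":100,"x":0,"y":0,"z":0,"ax":0,"ay":0,"az":0},{"jaw":100,"x":0,"y":0,"z":0,"ax":0,"ay":0,"az":0}]'
python3 - <<'E'
from h import *
o,R=st(); c=eyes.calibration("wrist"); im,d=eyes.read_camera("wrist"); np.savez("w1.npz",im=im,d=d,c=c); save(im,"pics/w2.png")
E
```

```text
t: 1.65
eef_pos: [0.565, -0.0815, 0.2312]
tool_rot: [-0.0, 0.981, 0.196, -0.0]
contact_force: [0.5, -0.5, 0.9]
gripper_width: 1.0
t: 3.15
eef_pos: [0.5642, -0.0834, 0.231]
tool_rot: [-0.0, 0.318, 0.948, -0.0]
contact_force: [1.3, 0.1, -0.1]
gripper_width: 0.998
t: 3.9
eef_pos: [0.5645, -0.0833, 0.2313]
tool_rot: [-0.0, 0.048, 0.999, -0.0]
contact_force: [-0.5, -0.6, -0.7]
gripper_width: 1.002
t 3.9 p [ 0.5645 -0.0833  0.2313] yaw 174.51 zax [-0. -0. -1.] F [-0.49 -0.64 -0.7 ] M [-0.008  0.038  0.011] w 1.002 q7 1.244
```

View pics/w2.png

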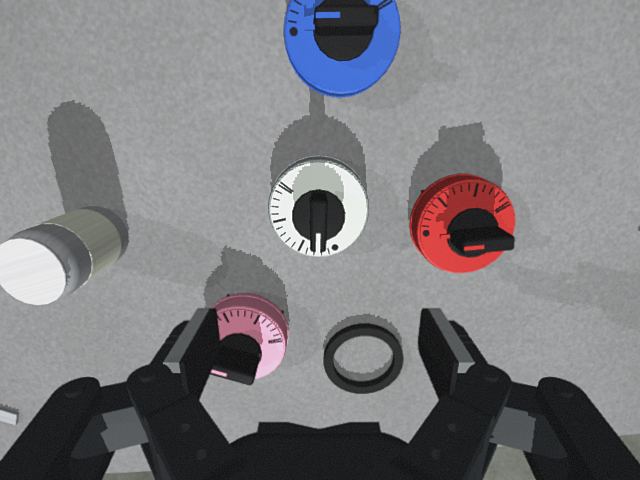

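The timer sits at (318,207) in the wrist view, its bar nearly vertical with the white line at (318,242) and the dot at (335,247). I'll enlarge it to measure.

```bash
python3 - <<'E'
from h import *
f=np.load("w1.npz",allow_pickle=True); im,d,c=f["im"],f["d"],f["c"].item()
save(cv2.resize(im[150:265,260:380],None,fx=5,fy=5,interpolation=cv2.INTER_CUBIC),"pics/c2.png")
# bar top from depth: world z map
pts=np.array([[*px2w("wrist",u,v,d=d[v,u],c=c),u,v] for v in range(150,265) for u in range(260,380) if d[v,u]>0])
print("zmax pct",np.percentile(pts[:,2],[50,90,95,98,99.5]).round(4))
zt=np.percentile(pts[:,2],99); b=pts[pts[:,2]>zt-.006]
r=cv2.minAreaRect(b[:,:2].astype(np.float32)*1000); print(len(b),r,b[:,2].mean(), b[:,3:].min(0),b[:,3:].max(0))
fa=pts[(abs(pts[:,2]-.04)<.004)]; print(cv2.minEnclosingCircle(fa[:,:2].astype(np.float32)*1000),np.median(fa[:,2]))
E
```

```text
zmax pct [0.0384 0.0611 0.0927 0.0939 0.0947]
879 ((566.0892944335938, -84.16405487060547), (13.94921588897705, 45.41923904418945), 83.75975799560547) 0.0933433370722471 [310. 199.] [327. 252.]
((566.2929077148438, -84.2082748413086), 49.38300323486328) 0.03947286357688537
```

View pics/c2.png

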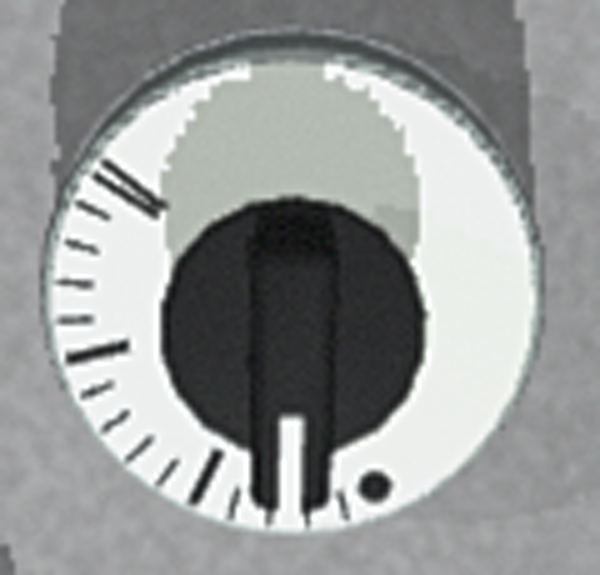

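```bash
python3 -m crank '[{"jaw":50,"x":-1.7,"y":-0.7,"z":0,"ax":0,"ay":0,"az":0.7},{"jaw":50,"x":0,"y":0,"z":40,"ax":0,"ay":0,"az":0},{"jaw":50,"x":0,"y":0,"z":40,"ax":0,"ay":0,"az":0},{"jaw":50,"x":0,"y":0,"z":20,"ax":0,"ay":0,"az":0},{"jaw":50,"x":0,"y":0,"z":10,"ax":0,"ay":0,"az":0},{"jaw":50,"x":0,"y":0,"z":0,"ax":0,"ay":0,"az":0},{"jaw":50,"x":0,"y":0,"z":0,"ax":0,"ay":0,"az":0}]' 40
python3 - <<'E'
from h import *
f=np.load("w1.npz",allow_pickle=True); c=f["c"].item()
dot=px2w("wrist",335,247.4,z=.041,c=c);print("dot",dot)
a=np.array([.5662,-.0842]); v=dot[:2]-a; print(np.linalg.norm(v),np.degrees(np.arctan2(v[1],v[0])))
st()
im,d=eyes.read_camera("wrist"); save(im,"pics/w3.png")
E
```

```text
t: 4.82
eef_pos: [0.5671, -0.0841, 0.1225]
tool_rot: [0.001, 0.053, 0.999, -0.0]
contact_force: [0.2, 0.4, 1.0]
gripper_width: 0.501
dot [ 0.60565537 -0.07116999  0.041     ]
0.04155126182704586 18.27563569372673
t 4.83 p [ 0.5671 -0.0841  0.1225] yaw 173.91 zax [ 0.002 -0.    -1.   ] F [0.21 0.42 1.03] M [ 0.016 -0.032 -0.02 ] w 0.501 q7 1.138
```

View pics/w3.png

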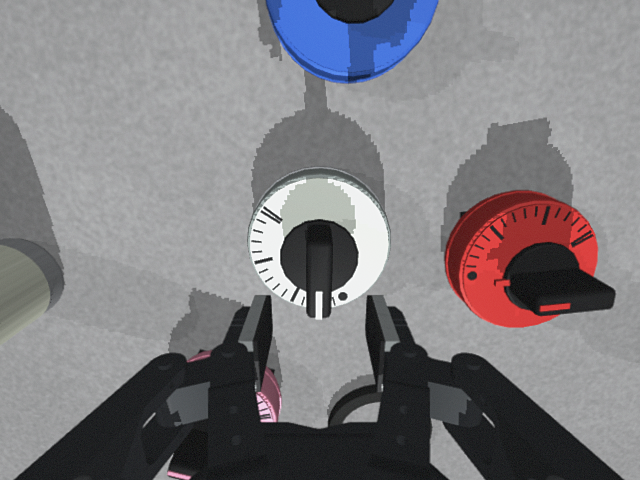

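The bar (x=318) is centred between the pads (about 265 and 375). From the dot bearing (18.3°) and the bar yaw (-6.2°), the dial reads 24.5°. The tool yaw target is about 36° for the wind and 118.3° for 8 min. Next I'll descend and close lightly.

```bash
python3 -m crank '[{"jaw":50,"x":1,"y":0,"z":25,"ax":0,"ay":0,"az":0},{"jaw":50,"x":0,"y":0,"z":20,"ax":0,"ay":0,"az":0},{"jaw":50,"x":0,"y":0,"z":10,"ax":0,"ay":0,"az":0},{"jaw":50,"x":0,"y":0,"z":4,"ax":0,"ay":0,"az":0},{"jaw":50,"x":0,"y":0,"z":0,"ax":0,"ay":0,"az":0},{"jaw":50,"x":0,"y":0,"z":0,"ax":0,"ay":0,"az":0}]' 60
python3 -c "
from h import *
st()"
python3 -m crank '[{"jaw":30,"x":0,"y":0,"z":0,"ax":0,"ay":0,"az":0},{"jaw":20,"x":0,"y":0,"z":0,"ax":0,"ay":0,"az":0},{"jaw":0,"x":0,"y":0,"z":0,"ax":0,"ay":0,"az":0},{"jaw":0,"x":0,"y":0,"z":0,"ax":0,"ay":0,"az":0},{"jaw":0,"x":0,"y":0,"z":0,"ax":0,"ay":0,"az":0},{"jaw":0,"x":0,"y":0,"z":0,"ax":0,"ay":0,"az":0}]' 60
python3 -c "
from h import *
st()"
```

```text
t: 5.62
eef_pos: [0.5656, -0.0841, 0.0629]
tool_rot: [0.001, 0.053, 0.999, -0.0]
contact_force: [-0.9, 0.1, 0.8]
gripper_width: 0.504
t 5.62 p [ 0.5656 -0.0841  0.0629] yaw 173.92 zax [ 0.001 -0.    -1.   ] F [-0.91  0.06  0.79] M [-0.027  0.048  0.002] w 0.504 q7 1.079
t: 6.38
eef_pos: [0.5652, -0.084, 0.0624]
tool_rot: [0.0, 0.053, 0.999, 0.0]
contact_force: [-0.4, -0.2, 1.0]
gripper_width: 0.154
t 6.38 p [ 0.5652 -0.084   0.0624] yaw 173.92 zax [ 0.  0. -1.] F [-0.43 -0.16  1.01] M [ 0.048  0.008 -0.082] w 0.154 q7 1.078
```

Gripped. Now I'll push down in small steps until it bears.

```bash
for i in 1 2 3; do python3 -m crank '[{"jaw":0,"x":0,"y":0,"z":1,"ax":0,"ay":0,"az":0},{"jaw":0,"x":0,"y":0,"z":0,"ax":0,"ay":0,"az":0}]'; python3 -c "
from h import *
st()" | cut -c1-130; done
```

```text
t: 6.62
eef_pos: [0.5652, -0.0841, 0.0612]
tool_rot: [0.0, 0.053, 0.999, 0.0]
contact_force: [0.0, -0.5, 1.3]
gripper_width: 0.149
t 6.62 p [ 0.5652 -0.0841  0.0612] yaw 173.92 zax [ 0.  0. -1.] F [ 0.04 -0.54  1.3 ] M [ 0.045 -0.103 -0.06 ] w 0.149 q7 1.077
t: 6.88
eef_pos: [0.5652, -0.084, 0.0602]
tool_rot: [0.0, 0.053, 0.999, 0.0]
contact_force: [0.5, 1.4, -0.5]
gripper_width: 0.156
t 6.88 p [ 0.5652 -0.084   0.0602] yaw 173.92 zax [ 0.  0. -1.] F [ 0.51  1.44 -0.46] M [ 0.064 -0.182 -0.059] w 0.156 q7 1.076
t: 7.12
eef_pos: [0.5652, -0.084, 0.0596]
tool_rot: [0.0, 0.053, 0.999, -0.0]
contact_force: [-1.7, 0.4, 4.6]
gripper_width: 0.154
t 7.12 p [ 0.5652 -0.084   0.0596] yaw 173.92 zax [ 0. -0. -1.] F [-1.71  0.41  4.62] M [ 0.052  0.149 -0.019] w 0.154 q7 1.075
```

```bash
for i in 1; do python3 -m crank '[{"jaw":0,"x":0,"y":0,"z":0.6,"ax":0,"ay":0,"az":0},{"jaw":0,"x":0,"y":0,"z":0,"ax":0,"ay":0,"az":0},{"jaw":0,"x":0,"y":0,"z":0,"ax":0,"ay":0,"az":0}]' | sed -n '2p;4p'; done;  python3 -m crank '[{"jaw":0,"x":0,"y":0,"z":0.4,"ax":0,"ay":0,"az":0},{"jaw":0,"x":0,"y":0,"z":0,"ax":0,"ay":0,"az":0},{"jaw":0,"x":0,"y":0,"z":0,"ax":0,"ay":0,"az":0}]'| sed -n '2p;4p'
```

```text
eef_pos: [0.5653, -0.084, 0.0593]
contact_force: [-1.9, -0.2, 7.6]
eef_pos: [0.5653, -0.084, 0.0591]
contact_force: [-1.7, 0.5, 10.2]
```

```bash
python3 -m crank '[{"jaw":0,"x":0,"y":0,"z":0.6,"ax":0,"ay":0,"az":0},{"jaw":0,"x":0,"y":0,"z":0,"ax":0,"ay":0,"az":0},{"jaw":0,"x":0,"y":0,"z":0,"ax":0,"ay":0,"az":0}]'| sed -n '2p;4p'
python3 -m crank '[{"jaw":0,"x":0,"y":0,"z":0,"ax":0,"ay":0,"az":3},{"jaw":0,"x":0,"y":0,"z":0,"ax":0,"ay":0,"az":3},{"jaw":0,"x":0,"y":0,"z":0,"ax":0,"ay":0,"az":4},{"jaw":0,"x":0,"y":0,"z":0,"ax":0,"ay":0,"az":0}]' | sed -n '2p;4p'; python3 -c "
from h import *
st()"
```

```text
eef_pos: [0.5653, -0.084, 0.0588]
contact_force: [-4.2, 0.5, 12.2]
eef_pos: [0.5654, -0.0838, 0.0588]
contact_force: [-3.9, 1.0, 12.2]
t 8.75 p [ 0.5654 -0.0838  0.0588] yaw 163.93 zax [ 0.001 -0.001 -1.   ] F [-3.89  1.02 12.23] M [0.114 0.812 0.159] w 0.151 q7 0.925
```

```bash
python3 -m crank '[{"jaw":0,"x":0.6,"y":0,"z":0.2,"ax":0,"ay":0,"az":4},{"jaw":0,"x":0,"y":0,"z":0,"ax":0,"ay":0,"az":4},{"jaw":0,"x":0,"y":0,"z":0,"ax":0,"ay":0,"az":4},{"jaw":0,"x":0,"y":0,"z":0,"ax":0,"ay":0,"az":4},{"jaw":0,"x":0,"y":0,"z":0,"ax":0,"ay":0,"az":4},{"jaw":0,"x":0,"y":0,"z":0,"ax":0,"ay":0,"az":0}]' | sed -n '2p;4p'; python3 - <<'E'
from h import *
st()
im,d=eyes.read_camera("wrist"); save(im,"pics/w4.png")
E
```

```text
eef_pos: [0.5655, -0.0833, 0.0588]
contact_force: [-1.9, 1.7, 11.1]
t 9.5 p [ 0.5655 -0.0833  0.0588] yaw 143.94 zax [ 0.002 -0.    -1.   ] F [-1.88  1.66 11.06] M [0.227 0.43  0.075] w 0.151 q7 0.63
```

View pics/w4.png

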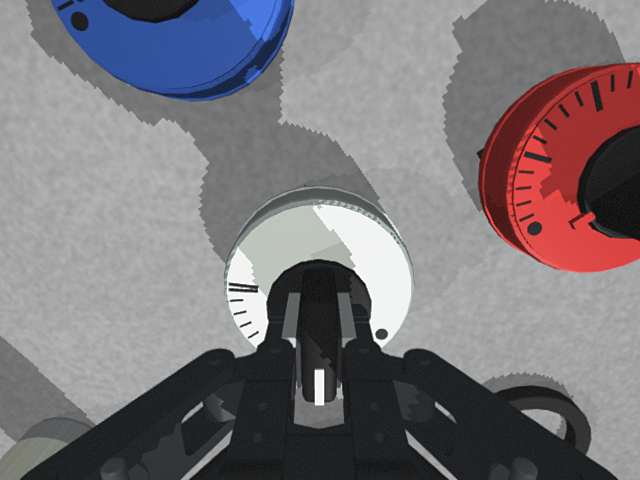

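The knob is gripped squarely (white line at (319,387)), and the dot shows at (381,334). I'll check that the case held.

```bash
python3 -c "
from h import *
print(px2w('wrist',381.5,334,z=.041))"
python3 -m crank '[{"jaw":0,"x":0,"y":0,"z":0.3,"ax":0,"ay":0,"az":0},{"jaw":0,"x":0,"y":0,"z":0,"ax":0,"ay":0,"az":5},{"jaw":0,"x":0,"y":0,"z":0,"ax":0,"ay":0,"az":5},{"jaw":0,"x":0,"y":0,"z":0,"ax":0,"ay":0,"az":5},{"jaw":0,"x":0,"y":0,"z":0,"ax":0,"ay":0,"az":5},{"jaw":0,"x":0,"y":0,"z":0,"ax":0,"ay":0,"az":0}]' | sed -n '2p;4p'
```

```text
[ 0.60455762 -0.07126071  0.041     ]
eef_pos: [0.5658, -0.083, 0.0587]
contact_force: [-1.8, 2.5, 11.9]
```

```bash
python3 -m crank '[{"jaw":0,"x":0,"y":0,"z":0.1,"ax":0,"ay":0,"az":5},{"jaw":0,"x":0,"y":0,"z":0,"ax":0,"ay":0,"az":5},{"jaw":0,"x":0,"y":0,"z":0,"ax":0,"ay":0,"az":5},{"jaw":0,"x":0,"y":0,"z":0,"ax":0,"ay":0,"az":5},{"jaw":0,"x":0,"y":0,"z":0,"ax":0,"ay":0,"az":5},{"jaw":0,"x":0,"y":0,"z":0,"ax":0,"ay":0,"az":5},{"jaw":0,"x":0,"y":0,"z":0,"ax":0,"ay":0,"az":0}]' | sed -n '2p;4p'
python3 -c "
from h import *
st()"
```

```text
eef_pos: [0.5665, -0.0827, 0.0588]
contact_force: [0.2, 3.3, 11.9]
t 11.18 p [ 0.5665 -0.0827  0.0588] yaw 93.96 zax [ 0.004  0.    -1.   ] F [ 0.23  3.32 11.92] M [0.503 0.087 0.154] w 0.159 q7 -0.1
```

```bash
python3 -m crank '[{"jaw":0,"x":0.5,"y":0,"z":0.1,"ax":0,"ay":0,"az":5},{"jaw":0,"x":0,"y":0,"z":0,"ax":0,"ay":0,"az":5},{"jaw":0,"x":0,"y":0,"z":0,"ax":0,"ay":0,"az":5},{"jaw":0,"x":0,"y":0,"z":0,"ax":0,"ay":0,"az":5},{"jaw":0,"x":0,"y":0,"z":0,"ax":0,"ay":0,"az":5},{"jaw":0,"x":0,"y":0,"z":0,"ax":0,"ay":0,"az":5},{"jaw":0,"x":0,"y":0,"z":0,"ax":0,"ay":0,"az":0}]' | sed -n '2p;4p'
python3 -m crank '[{"jaw":0,"x":0,"y":0,"z":0,"ax":0,"ay":0,"az":5},{"jaw":0,"x":0,"y":0,"z":0,"ax":0,"ay":0,"az":5},{"jaw":0,"x":0,"y":0,"z":0,"ax":0,"ay":0,"az":5},{"jaw":0,"x":0,"y":0,"z":0,"ax":0,"ay":0,"az":5},{"jaw":0,"x":0,"y":0,"z":0,"ax":0,"ay":0,"az":5},{"jaw":0,"x":0,"y":0,"z":0,"ax":0,"ay":0,"az":2},{"jaw":0,"x":0,"y":0,"z":0,"ax":0,"ay":0,"az":0}]' | sed -n '2p;4p'
python3 - <<'E'
from h import *
st(); c=eyes.calibration("wrist")
im,d=eyes.read_camera("wrist"); save(im,"pics/w5.png")
K=c
E
```

```text
eef_pos: [0.5672, -0.0828, 0.0589]
contact_force: [1.6, 1.6, 9.8]
eef_pos: [0.5677, -0.0832, 0.059]
contact_force: [3.3, 1.1, 10.9]
t 12.93 p [ 0.5677 -0.0832  0.059 ] yaw 36.97 zax [ 0.006 -0.    -1.   ] F [ 3.33  1.14 10.89] M [ 0.132 -0.536  0.171] w 0.15 q7 -0.919
```

View pics/w5.png

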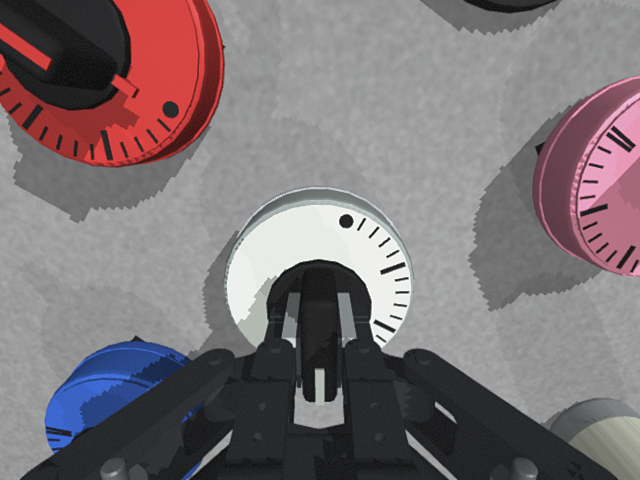

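The dot is now at (346.5,221) and the bar is still vertical in the pads. I'll compute the dial angle.

```bash
python3 -c "
from h import *
p=px2w('wrist',346.5,221,z=.041); print(p)
for a in ([.5662,-.0842],[.5672,-.0836]):
  v=p[:2]-np.array(a); b=np.degrees(np.arctan2(v[1],v[0])); print(np.linalg.norm(v),b,'dial',b-(36.97-180))"
```

```text
[ 0.60549484 -0.07138091  0.041     ]
0.041332954706780375 18.067794634495826 dial 161.0977946344958
0.04019702186153011 17.696807138601827 dial 160.72680713860183
```

The dial is at 161°, well past 150°, and the case has not moved. Now back to 80°, which is tool yaw about 118.1.

```bash
python3 -m crank '[{"jaw":0,"x":0.4,"y":0,"z":0.2,"ax":0,"ay":0,"az":0},{"jaw":0,"x":0,"y":0,"z":0,"ax":0,"ay":0,"az":-5},{"jaw":0,"x":0,"y":0,"z":0,"ax":0,"ay":0,"az":-5},{"jaw":0,"x":0,"y":0,"z":0,"ax":0,"ay":0,"az":-5},{"jaw":0,"x":0,"y":0,"z":0,"ax":0,"ay":0,"az":-5},{"jaw":0,"x":0,"y":0,"z":0,"ax":0,"ay":0,"az":-5},{"jaw":0,"x":0,"y":0,"z":0,"ax":0,"ay":0,"az":0}]' | sed -n '2p;4p'
python3 -m crank '[{"jaw":0,"x":0,"y":0,"z":0,"ax":0,"ay":0,"az":-5},{"jaw":0,"x":0,"y":0,"z":0,"ax":0,"ay":0,"az":-5},{"jaw":0,"x":0,"y":0,"z":0,"ax":0,"ay":0,"az":-5},{"jaw":0,"x":0,"y":0,"z":0,"ax":0,"ay":0,"az":-5},{"jaw":0,"x":0,"y":0,"z":0,"ax":0,"ay":0,"az":-5},{"jaw":0,"x":0,"y":0,"z":0,"ax":0,"ay":0,"az":0}]' | sed -n '2p;4p'
```

```text
eef_pos: [0.5673, -0.0828, 0.0587]
contact_force: [0.4, 1.6, 12.3]
eef_pos: [0.5667, -0.0827, 0.0586]
contact_force: [-1.1, 1.7, 14.1]
```

```bash
python3 -m crank '[{"jaw":0,"x":0,"y":0,"z":-0.1,"ax":0,"ay":0,"az":-5},{"jaw":0,"x":0,"y":0,"z":0,"ax":0,"ay":0,"az":-5},{"jaw":0,"x":0,"y":0,"z":0,"ax":0,"ay":0,"az":-5},{"jaw":0,"x":0,"y":0,"z":0,"ax":0,"ay":0,"az":-5},{"jaw":0,"x":0,"y":0,"z":0,"ax":0,"ay":0,"az":-5},{"jaw":0,"x":0,"y":0,"z":0,"ax":0,"ay":0,"az":-5},{"jaw":0,"x":0,"y":0,"z":0,"ax":0,"ay":0,"az":-1.2},{"jaw":0,"x":0,"y":0,"z":0,"ax":0,"ay":0,"az":0},{"jaw":0,"x":0,"y":0,"z":0,"ax":0,"ay":0,"az":0}]' | sed -n '2p;4p'
python3 - <<'E'
from h import *
st()
im,d=eyes.read_camera("wrist"); save(im[160:400,200:440].repeat(2,0).repeat(2,1),"pics/w6.png")
E
```

```text
eef_pos: [0.566, -0.0828, 0.0585]
contact_force: [-1.4, 0.8, 14.4]
t 15.72 p [ 0.566  -0.0828  0.0585] yaw 118.1 zax [ 0.002 -0.    -1.   ] F [-1.39  0.83 14.45] M [ 0.219  0.636 -0.16 ] w 0.156 q7 0.249
```

View pics/w6.png

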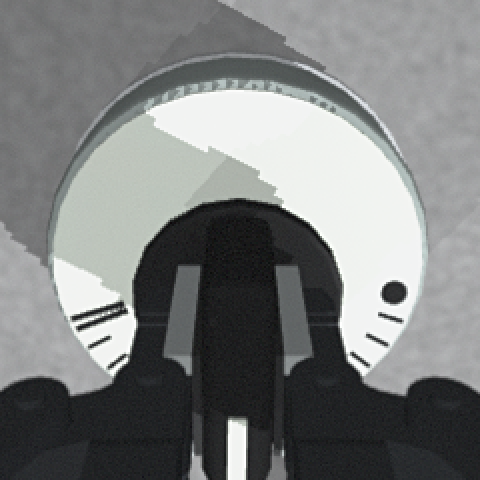

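```bash
python3 -c "
from h import *
p=px2w('wrist',397,306,z=.041); print(p)
v=p[:2]-np.array([.5662,-.0842]); b=np.degrees(np.arctan2(v[1],v[0])); print(b,'dial',b-(118.1-180))"
python3 -m crank '[{"jaw":0,"x":0,"y":0,"z":-0.8,"ax":0,"ay":0,"az":0},{"jaw":0,"x":0,"y":0,"z":0,"ax":0,"ay":0,"az":0},{"jaw":35,"x":0,"y":0,"z":0,"ax":0,"ay":0,"az":0},{"jaw":40,"x":0,"y":0,"z":0,"ax":0,"ay":0,"az":0},{"jaw":45,"x":0,"y":0,"z":0,"ax":0,"ay":0,"az":0},{"jaw":45,"x":0,"y":0,"z":0,"ax":0,"ay":0,"az":0}]'
```

```text
[ 0.60466673 -0.07098364  0.041     ]
18.96164693344778 dial 80.86164693344779
t: 16.52
eef_pos: [0.5648, -0.0833, 0.0576]
tool_rot: [0.0, 0.514, 0.858, -0.0]
contact_force: [0.5, 0.3, 2.9]
gripper_width: 0.453
```

```bash
python3 -m crank '[{"jaw":45,"x":0,"y":0,"z":-10,"ax":0,"ay":0,"az":0},{"jaw":45,"x":0,"y":0,"z":-20,"ax":0,"ay":0,"az":0},{"jaw":45,"x":0,"y":0,"z":-40,"ax":0,"ay":0,"az":0},{"jaw":100,"x":0,"y":0,"z":-50,"ax":0,"ay":0,"az":0},{"jaw":100,"x":0,"y":0,"z":-50,"ax":0,"ay":0,"az":0},{"jaw":100,"x":0,"y":0,"z":0,"ax":0,"ay":0,"az":0},{"jaw":100,"x":0,"y":0,"z":0,"ax":0,"ay":0,"az":0}]'
python3 - <<'E'
from h import *
st(); c=eyes.calibration("wrist"); im,d=eyes.read_camera("wrist"); np.savez("w7.npz",im=im,d=d,c=c)
save(cv2.resize(im[150:270,250:390],None,fx=5,fy=5,interpolation=cv2.INTER_CUBIC),"pics/c7.png")
pts=np.array([[*px2w("wrist",u,v,d=d[v,u],c=c),u,v] for v in range(150,270) for u in range(250,390) if d[v,u]>0])
zt=np.percentile(pts[:,2],99); b=pts[pts[:,2]>zt-.006]; print(cv2.minAreaRect(b[:,:2].astype(np.float32)*1000),zt)
fa=pts[(abs(pts[:,2]-.04)<.004)]; print(cv2.minEnclosingCircle(fa[:,:2].astype(np.float32)*1000))
E
```

```text
t: 17.4
eef_pos: [0.5644, -0.0832, 0.2282]
tool_rot: [0.0, 0.514, 0.858, -0.0]
contact_force: [-0.9, 0.5, -1.7]
gripper_width: 1.0
t 17.4 p [ 0.5644 -0.0832  0.2282] yaw 118.12 zax [ 0. -0. -1.] F [-0.88  0.54 -1.7 ] M [-0.021 -0.015  0.035] w 1.0 q7 0.366
((566.1053466796875, -84.03509521484375), (13.924705505371094, 45.39381790161133), 26.878087997436523) 0.09160314899609201
((566.6524658203125, -84.3300552368164), 49.41456604003906)
```

View pics/c7.png

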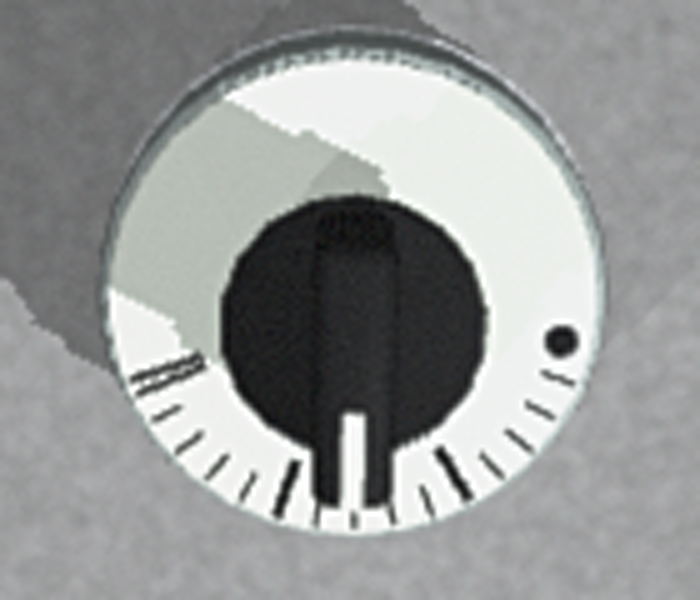

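```bash
python3 - <<'E'
from h import *
c=np.load("w7.npz",allow_pickle=True)["c"].item()
p=px2w("wrist",362.4,218.2,z=.041,c=c); v=p[:2]-np.array([.5661,-.0842]); b=np.degrees(np.arctan2(v[1],v[0])); print(p,b,"dial",b+63.1)
print(ticket.hand_in())
E
```

```text
[ 0.60575968 -0.07131533  0.041     ] 17.997989142719625 dial 81.09798914271963
the job is handed in; nothing more can be done
None
```

The bench timer is set to 8 minutes and the job is handed in; the hand-in gives no verdict, so what follows is my own measurement.

I gripped the knob of the grey timer at about 2.4 minutes and pushed it down until it bore. Leaning on it with about 10–14 N, I wound it to about 161° (16.1 min), past the 150° top mark. I then turned it back, eased off the push, let go and rose clear.

**Last checks:**
- **Dial:** it reads about 81° (8.1 min) by measurement, inside the allowed 75–85°. In the picture the white line stands on the 8-minute tick.
- **Timer position:** the dot and the axis were both within about 1 mm of where they began.
- **Push:** the highest reading I took was about 14.5 N. I read the force only between moves, not during them.
- **Time and bystanders:** the robot's clock stood at about 17.4 s. The gripper stayed clear of the lamp housing, can and gasket, but I did not measure their positions again.

No check failed or disagreed. The first three move commands were refused for missing keys, and nothing moved.

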